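# Index the rotary table one slot

### The job

Index the small rotary table on the bench one step: press its plunger down from above with the fingertips, and with it pressed in push the table round clockwise (seen from above) to the very next slot. Then let go so that the plunger springs fully up and its pin locks into that slot. Do not grip the plunger, do not lift the steel flange off the table, and leave the things lying round about where they are.

Things in the scene. Friction and masses are not known exactly. Their poses are not given: they have to be found in the camera images.
- index_table: rotary indexing table, bolted to the bench: grey round foot of 210 mm diameter and 12 mm height, above it a fixed steel index ring (188 mm diameter, its top 42 mm high) with eight slots, 13 mm wide and open at the rim, every 45 deg. Origin: underside of the foot, on the turning axis; z up. Its -x axis points from the turning axis to the slot in which the pin sits at the start; it differs from start to start.
- table_axis (a point): point on the vertical turning axis at the top of the aluminium face plate (136 mm diameter, top 55 mm above the bench). An arm on the face plate carries the plunger, 104 mm from the axis.
- plunger_top (a point): centre of the top of the plunger's round black cap, which stands at the end of the arm: the floor of a shallow dish 40 mm wide with a rim 3 mm high, 46 mm over all. 83 mm above the bench when up; moves with the plunger and with the table. Press here straight down; by dish rim and friction the pressing fingertip can also push the cap, and with it the arm and the table, sideways along the circle of 104 mm radius about the axis.
- next_slot (a point): middle of the slot that the pin must lock in, at the top of the fixed index ring, 85 mm from the axis; the plunger's cap must come to stand on the line from the axis through this point (45 deg clockwise, seen from above, from where it starts).
- turntable (a joint): turn of the face plate and arm in rad, 0 at the start, growing clockwise seen from above; slots every 0.785. Turns against slight friction (about 0.06 N m, under 1 N at the plunger) when the pin is out, locked within about 0.02 when it is in.
- plunger (a joint): how far the plunger is pressed down, m: 0 up, 0.012 at its stop. A spring of about 2 N, rising to 5 N at the stop, pushes it up. Its round 10 mm pin sits in a slot from below; pressed by more than 0.009 it is clear under the ring and the table can turn. Let go between slots it stays down (about 0.009) under the ring; over a slot it springs up, centring itself if within about 4 mm.
- flange: loose dark steel ring, 72 mm diameter, 25 mm bore, 18 mm high, lying over the 20 mm spigot in the middle of the face plate; origin: centre of its underside. It may turn with the table but must stay there.
- offcut_2: small wood offcut 18x45x18 mm beside the foot of the table; origin: centre of its underside. Leave it.
- dowel_bit_1: cut dowel, 12 mm thick, 80 mm long, lying beside the foot of the table; origin: centre of its underside. Leave it.
- sanding_block: cork sanding block 61x105x31 mm; origin: centre of its underside. Leave it.
- screwdriver_1: screwdriver, 161 mm long, 20 mm thick; origin: centre of its underside. Leave it.
- pliers: pliers, 166 mm long, 53 mm wide, 19 mm thick; origin: centre of its underside. Leave it.
There are look-alikes about, which are no part of the job. What is shaped like the flange but orange or purple is not meant.

How it is judged:
By the outcome, as a careful person would: the job done as asked, in the order asked, and still so for the second after the job is handed in, with the robot touching nothing.
It also fails if it takes over 38 s, if anything falls off the work surface, if the arm or the gripper's body presses on something with over 40 N, if the wrist force passes 120 N, or if a joint passes its speed limit or range.

### The arm

A 7-joint arm with a two-finger parallel gripper is mounted at the origin on the work surface; the furniture and walls round the work are solid. World frame = base frame: x ahead of the robot, y to its left, z up, the work surface at z = 0. Lengths are in m, angles in degrees, forces in N, time in s.
With the tool pointing down it reaches from about 0.425 to 0.875 m from the base axis. Payload 4.7 kg.
Tool frame: the origin (TCP) lies at the very end of the fingers, on their centre line; the grasp point (between the pads) lies 19 mm behind it; z points along the fingers, y is the line along which they close (so a half turn about z gives the same grasp; the last joint's range is limited). The gripper opens to 87 mm and grips with 3 to 60 N. Pads are 19 mm wide; open, the fingers measure 117 mm over their backs; the gripper's body (75 mm by 190 mm) begins 51 mm behind the grasp point.
Start: joints at [0.808, 18.392, -4.016, 83.108, 1.295, 78.541, -3.26], TCP at [0.65, -0, 0.187] pointing down, gripper open.
Joint ranges: [-163.93, 163.93], [-17.29, 119.83], [-79.2, 71.16], [3.27, 140.29], [-89.18, 269.18], [5.43, 117.66], [-154.24, 154.24]. Speed limits (degrees/s): [147.25, 147.25, 180, 180, 180, 180, 180].

### API

Orientations are given as [roll, pitch, yaw] about the fixed x, y, z axes, in that order (R = Rz(yaw) Ry(pitch) Rx(roll)).
In Python, from cell import get_obs, eyes, env gives the robot as it stands.
- The arm moves only by the tool servo_tool, never from a script. Its argument "series" is a list that holds one entry, the list of rows, each a list of 7 numbers: the shift along the tool's x, y, z in units of 300 mm (1.0 is 300 mm), then the turn, a rotation vector about the tool's x, y, z in units of pi rad (1.0 is pi rad), then the opening, from 0 (shut) to 1 (fully open). In form: [[[tx, ty, tz, wx, wy, wz, gripper], ...]]. A call has 1 to 12 rows; each row is the pose to reach, as a shift and turn from the pose commanded when the call began, along the tool's axes at that moment, turning the shorter way round; what a row does not reach only later rows make up. A row lasts 1/12 s, in which the tool goes at most 41.7 mm and 7.16 degrees, less where a joint would pass 70% of its speed; a pose out of reach is approached as far as the arm can. A call with a number of a shift or a turn outside -1 to 1 is refused whole. A call with a gripper value outside its range is refused whole. The fingers move at their own pace and stop on an object; "grip_force" is the grip in N (left out, the last holds). Time passes only in rows, so rows that repeat a pose let the fingers close. It gives the time, the measured TCP pose, the force, the opening and the grip force at its end, in the units of the state.
- get_obs(): the state, without advancing time (a new reading comes with each control period).
- eyes.read_camera(name): name is "scene" or "side" or "wrist"; returns a dict with "frame" (420x560x3 uint8, red, green, blue), "depth" (420x560 float32, m along the optical axis (not along the pixel's ray), 0 where there is no reading), "fx", "fy", "cx", "cy" (pixels), "origin" and "rotation" of the camera in the world; the wrist camera has in their place "mount" (4x4, takes a point from camera to tool coordinates, whose origin is the TCP and whose axes are the flange's). Camera axes: x right, y down, z forward; pixel columns grow to the right and rows downward; lengths in m; the calibration is good to about 2 mm. A picture is of the moment at which its call begins: read the wrist's pose just before it.
- env.sign_off(): hands the job in; it is judged then, once.
The state is a dict: "time_s": time; "qpos": joint angles; "joint_velocities": joint speeds; "effort": joint torques, N m; "tool_pos": TCP position; "tool_rot": TCP orientation; "force": force on the tool from outside, world axes, zero at the start; "wrist_torque": the same for the moment, N m; "grip_width": finger opening in m; "grasp_force": force on a finger pad.
Only numpy, scipy, OpenCV 4.12 (cv2) and the standard library are available. Lean on these libraries where they do the work, as an engineer would, in place of code of your own. Each camera call takes 0.05 s, during which the arm holds its last target. There are 200 camera calls.

## Working session

There is one attempt and no reset: what is moved stays moved. The work goes in short steps, Python scripts to look and compute and a tool call to move; the robot and the scene stay as the last step left them, time stands still between calls to the robot, and variables do not carry over. Pictures are saved under pics/ and viewed, at most 10 in all, crops included, and the job is handed in when it is done.

Besides the shell and the picture viewer there is one more tool, called after "Call:" by a JSON object that holds its "name" and its "arguments". servo_tool: Moves the arm, as the interface text tells. Shifts and turns lie within -1 to 1; 1 stands for 300 mm of shift or pi rad of turn. Its arguments: {"type":"object","properties":{"series":{"type":"array"},"grip_force":{"type":"number"}},"required":["series"]}

```bash
mkdir -p pics; cat > h.py <<'E'
import numpy as np, cv2
from cell import get_obs, eyes, env
from scipy.spatial.transform import Rotation as R
def cam(n):
    o=get_obs(); c=eyes.read_camera(n)
    if n=='wrist':
        T=np.eye(4); T[:3,:3]=R.from_euler('xyz',o['tool_rot'],degrees=True).as_matrix(); T[:3,3]=o['tool_pos']
        M=T@np.array(c['mount']); c['origin']=M[:3,3]; c['rotation']=M[:3,:3]
    c['origin']=np.array(c['origin']); c['rotation']=np.array(c['rotation']); return c
def ray(c,u,v,z):
    d=c['rotation']@np.array([(u-c['cx'])/c['fx'],(v-c['cy'])/c['fy'],1]); o=c['origin']
    return o+d*(z-o[2])/d[2]
def dep(c):
    v,u=np.mgrid[:420,:560]; d=c['depth']
    P=np.stack([(u-c['cx'])/c['fx']*d,(v-c['cy'])/c['fy']*d,d],-1)
    return P@c['rotation'].T+c['origin']
def proj(c,p):
    q=c['rotation'].T@(np.array(p)-c['origin']); return q[0]/q[2]*c['fx']+c['cx'],q[1]/q[2]*c['fy']+c['cy']
E
python3 - <<'E'
from h import *
print(get_obs())
a=[cam(n) for n in('scene','side')]
for n,c in zip(('scene','side'),a):
    cv2.imwrite(f'pics/{n}.png',c['frame'][...,::-1]); print(n,c['origin'],c['rotation'].round(3).tolist(),c['fx'])
    np.savez(f'{n}.npz',**c)
E
```

```text
{'time_s': 0.0, 'qpos': array([ 0.80692729, 18.4388249 , -4.01448533, 83.17235855,  1.29558709,
       78.53941554, -3.25894686]), 'joint_velocities': array([ 0.08398574, -0.12502369,  0.0407236 , -0.03935086,  0.0294996 ,
        0.11512012,  0.07039127]), 'effort': array([-2.58547143e-04, -4.91284704e+01, -4.03903294e-01, -3.12526345e+01,
       -6.40594075e-02,  4.37659642e-02,  1.61017233e-04]), 'tool_pos': array([ 6.49410468e-01, -5.84790424e-05,  1.85986359e-01]), 'tool_rot': array([-1.79894666e+02,  6.45867175e-03,  9.00029495e+01]), 'force': array([ 0.21124474,  0.65495757, -0.45835335]), 'wrist_torque': array([-0.01541199,  0.01782405, -0.01627667]), 'grasp_force': 0.0, 'grip_width': 0.08667216596029481}
scene [0.16100288 0.60804247 0.60372392] [-128.279, 0.089, -150.594] 397.51558434409463
side [0.28955156 0.72818349 0.54690439] [-122.073, -1.279, -160.842] 430.2036435405808
```

```bash
sed -i "s/    c\['origin'\]=np.array(c\['origin'\]); c\['rotation'\]=np.array(c\['rotation'\]); return c/    c['origin']=np.array(c['origin']); r=np.array(c['rotation']); c['rotation']=r if r.ndim==2 else R.from_euler('xyz',r,degrees=True).as_matrix(); return c/" h.py
python3 - <<'E'
from h import *
a=[cam(n)  for n in('scene','side','wrist')]
for c in a:
    P=dep(c); ok=c['depth']>0; print(ok.mean(), np.percentile(P[ok][:,2],[5,30,50,70,95]))
    print(c['origin'])
cv2.imwrite('pics/w.png',a[2]['frame'][...,::-1])
E
```

```text
0.9960756802721088 [-0.18033262  0.00115796  0.01980684  0.11075721  0.36166906]
[0.16100288 0.60804247 0.60372392]
0.9959608843537415 [-5.27472363e-02  2.16941083e-04  2.18049094e-02  1.33188146e-01
  3.78039478e-01]
[0.28955156 0.72818349 0.54690439]
0.9959396258503401 [-0.04858567 -0.00034171  0.00124496  0.24611837  0.33148364]
[0.65031479 0.07517215 0.38460614]
```

View pics/scene.png

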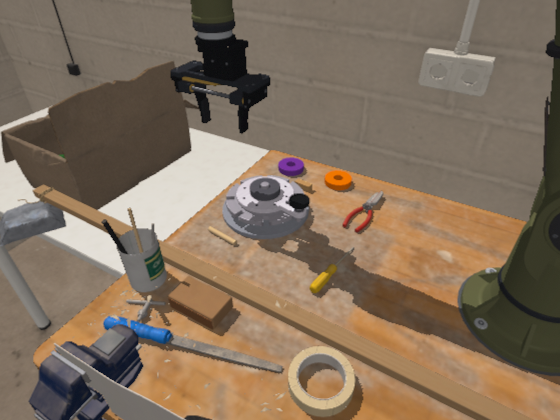

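View pics/side.png

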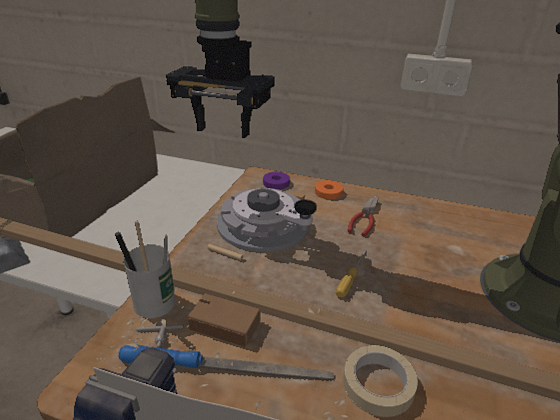

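The scene view shows the table at about (266,203) with its black cap at (299,201). In the side view the table is at (264,217) and the cap at (306,208). The purple and orange rings lie behind it.

```bash
python3 - <<'E'
from h import *
for n,(u,v),(fu,fv) in(('scene',(299,201),(265,187)),('side',(306,208),(264,200))):
    c=cam(n); P=dep(c); g=c['frame'].max(2)
    for nm,(a,b),w,lo,hi in(('cap',(u,v),16,.07,.1),('flange',(fu,fv),26,.066,.085)):
        m=np.zeros((420,560),np.uint8); m[b-w:b+w,a-w:a+w]=1
        m=(m>0)&(g<75)&(P[...,2]>lo)&(P[...,2]<hi)
        Q=P[m]; r=cv2.minEnclosingCircle(Q[:,:2].astype(np.float32))
        print(n,nm,m.sum(),Q.mean(0).round(4),np.percentile(Q[:,2],[10,50,90]).round(4),r,ray(c,*np.argwhere(m)[:,::-1].mean(0),.083 if nm=='cap' else .073).round(4))
    # foot / plate by depth
    X,Y,Z=P[...,0],P[...,1],P[...,2]
    near=np.hypot(X-.75,Y+.0)<.4
    m=(abs(Z-.055)<.003)&near; m[:, :200]=0; m[:,330:]=0; m[:150]=0;m[260:]=0
    print('plate',m.sum(),cv2.minEnclosingCircle(P[m][:,:2].astype(np.float32)))
E
```

```text
scene cap 246 [ 0.4742 -0.0067  0.0845] [0.0817 0.0847 0.0869] ((0.47673964500427246, -0.008965705521404743), 0.023953214287757874) [ 0.475  -0.0083  0.083 ]
scene flange 111 [ 0.5604 -0.0074  0.0716] [0.0673 0.0711 0.0753] ((0.5394994020462036, -0.003044112818315625), 0.05521311238408089) [ 0.5592 -0.0057  0.073 ]
plate 927 ((0.5512088537216187, -0.03039151057600975), 0.09403809905052185)
side cap 274 [ 0.4732 -0.0071  0.0829] [0.0793 0.0834 0.0856] ((0.4724087715148926, -0.009958931244909763), 0.024105101823806763) [ 0.4731 -0.0068  0.083 ]
side flange 394 [ 0.5717 -0.0236  0.0723] [0.0689 0.0728 0.074 ] ((0.574124813079834, -0.02982441335916519), 0.03542529046535492) [ 0.5711 -0.0221  0.073 ]
plate 1060 ((0.5489544868469238, -0.026308836415410042), 0.09435740113258362)
```

View pics/w.png

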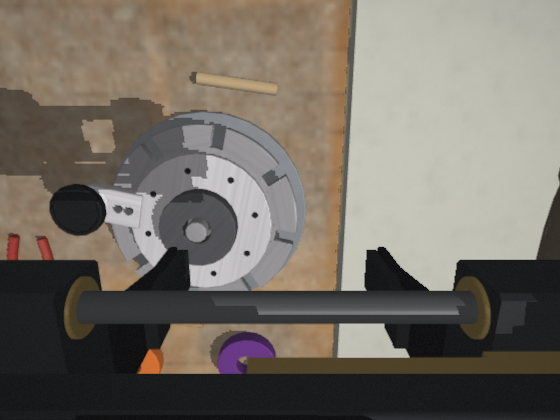

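The wrist view shows the cap at (78,209), the spigot at (197,231), the dark flange round the spigot, and the dowel at (235,83).

```bash
python3 - <<'E'
from h import *
c=cam('wrist'); P=dep(c); g=c['frame'].max(2)
X,Y,Z=P[...,0],P[...,1],P[...,2]
vv,uu=np.mgrid[:420,:560]
m=(g<60)&(uu<125)&(vv<250)&(vv>160)&(Z>.07)
n,l,s,ce=cv2.connectedComponentsWithStats(m.astype(np.uint8)); i=1+s[1:,4].argmax(); m=l==i
(u,v),r=cv2.minEnclosingCircle(np.argwhere(m)[:,::-1].astype(np.float32))
print('cap',u,v,r,ray(c,u,v,.085),ray(c,u+r,v,.085)-ray(c,u-r,v,.085),np.median(Z[m]))
cap=ray(c,u,v,.0855)
# flange ring
m=(uu>150)&(uu<250)&(vv>180)&(vv<270)&(abs(Z-.073)<.004)
q=np.argwhere(m)[:,::-1]; print('fl',m.sum(),np.median(Z[m]),cv2.minEnclosingCircle(P[m][:,:2].astype(np.float32)))
m=(uu>100)&(uu<320)&(vv<300)&(abs(Z-.006-.006)<.004)&(np.hypot(X-.57,Y+.025)<.13)
pts=P[m][:,:2]
hull=cv2.convexHull(pts.astype(np.float32))[:,0]
print('foot',len(pts),np.median(Z[m]),cv2.minEnclosingCircle(pts.astype(np.float32)))
m=(uu>100)&(uu<320)&(vv<300)&(abs(Z-.055)<.003)&(np.hypot(X-.57,Y+.025)<.075)
pts=P[m][:,:2]; print('plate',len(pts),np.median(Z[m]),cv2.minEnclosingCircle(pts.astype(np.float32)))
m=(abs(Z-.042)<.004)&(np.hypot(X-.57,Y+.025)<.12)
pts=P[m][:,:2]; print('ring',len(pts),np.median(Z[m]),cv2.minEnclosingCircle(pts.astype(np.float32)))
print('spigot',ray(c,197,231,.075),P[231,197])
E
```

```text
cap 77.337158203125 208.18893432617188 28.26671028137207 [ 0.47619035 -0.01034546  0.085     ] [4.93217712e-02 1.10770209e-05 0.00000000e+00] 0.08396962230646124
fl 3809 0.073582797678163 ((0.575904130935669, -0.034501463174819946), 0.036129795014858246)
foot 4528 0.012567995810983834 ((0.5795085430145264, -0.015521644614636898), 0.12024641036987305)
plate 8837 0.055675151523239375 ((0.5697177648544312, -0.025923829525709152), 0.07508370280265808)
ring 7949 0.04257746366510512 ((0.5754861235618591, -0.034810569137334824), 0.09433847665786743)
spigot [ 0.57687158 -0.03494105  0.075     ] [ 0.57784285 -0.03348657  0.07909464]
```

Call:
{"name": "servo_tool", "arguments": {"series": [[[0,-0.06,0.02,0,0,0,0],[-0.005,-0.14,0.05,0,0,0,0],[-0.01,-0.22,0.08,0,0,0,0],[-0.015,-0.3,0.12,0,0,0,0],[-0.02,-0.38,0.16,0,0,0,0],[-0.025,-0.46,0.2,0,0,0,0],[-0.03,-0.52,0.22,0,0,0,0],[-0.032,-0.56,0.24,0,0,0,0],[-0.032,-0.582,0.24,0,0,0,0],[-0.032,-0.582,0.24,0,0,0,0],[-0.032,-0.582,0.24,0,0,0,0],[-0.032,-0.582,0.24,0,0,0,0]]]}}

```text
time_s: 1.4
tool_pos: [0.4768, -0.0095, 0.1159]
tool_rot: [179.9, -0.0, 90.0]
force: [-0.2, 0.2, 0.3]
grip_width: 0.0146
grasp_force: 0.0
```

```bash
python3 - <<'E'
from h import *
o=get_obs(); print(o['tool_pos'],o['tool_rot'],o['force'],o['grip_width'],o['time_s'])
a=cam('scene')['frame'];b=cam('side')['frame'];w=cam('wrist')['frame']
x=np.hstack([cv2.resize(f[120:260,210:370],None,fx=2.4,fy=2.4) for f in(a,b)])
w=cv2.resize(w,None,fx=.58,fy=.58)
im=np.zeros((x.shape[0]+w.shape[0],x.shape[1],3),np.uint8); im[:x.shape[0]]=x; im[x.shape[0]:,:w.shape[1]]=w
cv2.imwrite('pics/abv.png',im[...,::-1])
E
```

```text
[ 0.47681262 -0.00950694  0.11585739] [ 1.79884149e+02 -2.91417111e-03  9.00067822e+01] [-0.21219427  0.18577654  0.27349795] 0.014605764927473374 1.4
```

View pics/abv.png

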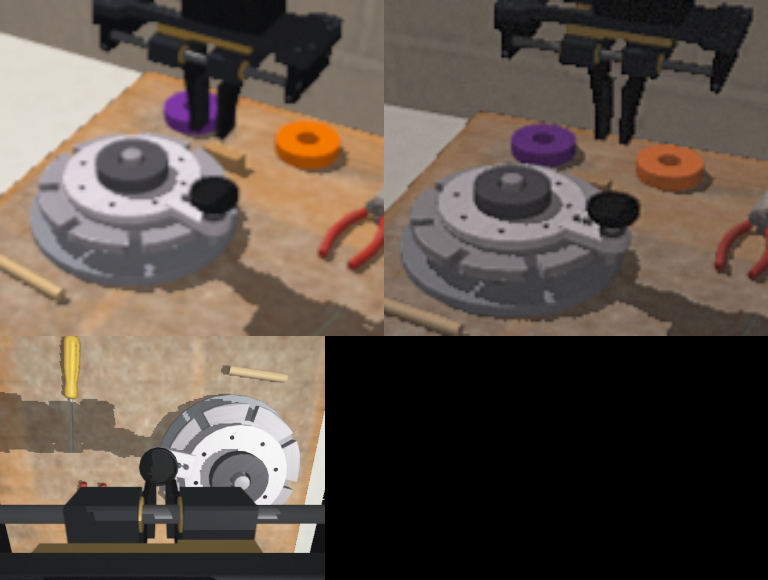

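Fingers are nearly shut above the cap. In the wrist panel the cap is at (158,466) with its lower edge hidden by the fingertips. I'll check cap and axis again from here.

```bash
python3 - <<'E'
from h import *
c=cam('wrist'); P=dep(c); g=c['frame'].max(2); Z=P[...,2]
X,Y=P[...,0],P[...,1]
m=(np.hypot(X-.4755,Y+.0095)<.04)&(abs(Z-.0845)<.004)&(g<70)
q=P[m]; hull=cv2.convexHull(q[:,:2].astype(np.float32))[:,0]
print(m.sum(),q.min(0),q.max(0),cv2.minEnclosingCircle(q[:,:2].astype(np.float32)))
m=(np.hypot(X-.5757,Y+.0347)<.11)&(abs(Z-.0425)<.003)
print(cv2.minEnclosingCircle(P[m][:,:2].astype(np.float32)))
m=(np.hypot(X-.5757,Y+.0347)<.05)&(abs(Z-.0735)<.003)
print(cv2.minEnclosingCircle(P[m][:,:2].astype(np.float32)))
E
```

```text
3128 [ 0.452587   -0.03415583  0.08050676] [0.49634215 0.01064201 0.08842705] ((0.47463712096214294, -0.011843038722872734), 0.0228585135191679)
((0.5766457319259644, -0.03340236470103264), 0.09433875977993011)
((0.5760552287101746, -0.03429996222257614), 0.03644861653447151)
```

Call:
{"name": "servo_tool", "arguments": {"series": [[[-0.005,-0.006,0.03,0,0,0,0],[-0.005,-0.006,0.06,0,0,0,0],[-0.005,-0.006,0.09,0,0,0,0],[-0.005,-0.006,0.1,0,0,0,0],[-0.005,-0.006,0.11,0,0,0,0],[-0.005,-0.006,0.12,0,0,0,0],[-0.005,-0.006,0.13,0,0,0,0],[-0.005,-0.006,0.13,0,0,0,0],[-0.005,-0.006,0.13,0,0,0,0]]]}}

```text
time_s: 2.35
tool_pos: [0.4737, -0.0111, 0.0761]
tool_rot: [180.0, 0.0, 90.0]
force: [-0.6, -0.9, -0.2]
grip_width: 0.0004
grasp_force: 0.0
```

```bash
python3 - <<'E'
from h import *
for i in range(3):
  o=get_obs(); print(o['tool_pos'],o['force'],o['time_s'])
  cc=cam(('scene','side','wrist')[i]); P=dep(cc); g=cc['frame'].max(2)
  m=(np.hypot(P[...,0]-.4748,P[...,1]+.011)<.028)&(abs(P[...,2]-.08)<.014)&(g<75)
  print(m.sum(),np.percentile(P[m][:,2],[10,25,50,75,90]))
  if i<2: cv2.imwrite(f'pics/p{i}.png',cv2.resize(cc['frame'][120:250,220:380],None,fx=2.4,fy=2.4)[...,::-1])
cv2.imwrite('pics/p.png',np.hstack([cv2.imread(f'pics/p{i}.png') for i in(0,1)]))
E
```

```text
[ 0.4737199  -0.0110953   0.07609983] [-0.62823395 -0.92575863 -0.22004652] 2.35
252 [0.08145677 0.08379359 0.08474615 0.08559636 0.08710352]
[ 0.47383578 -0.01112529  0.07626706] [-0.13988466 -0.29405208 -0.89630164] 2.4
271 [0.07949355 0.08234298 0.08318109 0.08430559 0.0860408 ]
[ 0.4739314  -0.01111964  0.076379  ] [-0.90786353  1.21985804 -0.18471971] 2.45
3156 [0.08275216 0.08326861 0.08383178 0.08483438 0.08656377]
```

View pics/p.png

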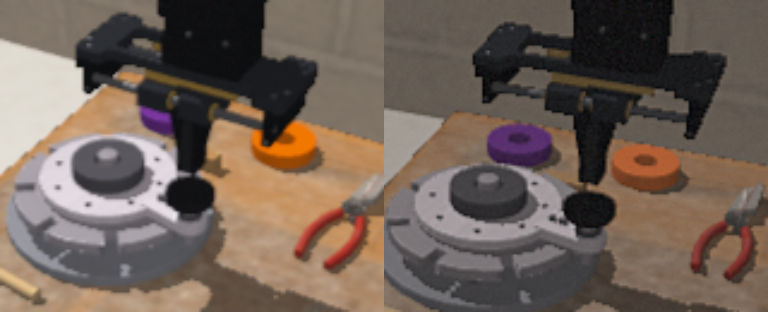

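The fingertip ends at about (190,177) in the left panel and (592,185) in the right one. That leaves a gap above or behind the cap, so I'll measure the tip itself.

```bash
python3 - <<'E'
from h import *
for n in('scene','side'):
  o=get_obs(); cc=cam(n); P=dep(cc); g=cc['frame'].max(2)
  print(n,o['tool_pos'],proj(cc,o['tool_pos']),proj(cc,[.4748,-.011,.083]))
  u0=int(proj(cc,o['tool_pos'])[0])
  for v in range(174,216,2):
    r=slice(u0-16,u0+17); mm=g[v,r]<75; Q=P[v,r][mm]
    us=np.where(mm)[0]+u0-16
    if len(us): print(v,us.min(),us.max(),len(us),np.median(Q,0).round(4))
E
```

```text
scene [ 0.47392697 -0.01109638  0.0764119 ] (np.float64(299.63812456525807), np.float64(202.76305406668519)) (np.float64(299.327567472649), np.float64(200.26303944152508))
174 292 306 15 [4.708e-01 1.000e-04 1.561e-01]
176 292 306 15 [ 4.715e-01 -1.000e-04  1.505e-01]
178 293 305 13 [ 0.4715 -0.0012  0.1455]
180 294 305 12 [ 0.4695 -0.0006  0.142 ]
182 294 305 12 [ 0.4695 -0.0011  0.1363]
184 294 304 11 [ 0.4705 -0.0007  0.1312]
186 294 305 12 [ 0.4718 -0.0017  0.1255]
188 294 304 11 [ 0.4734 -0.0011  0.1211]
190 294 302 9 [ 0.4733 -0.0005  0.117 ]
192 300 300 1 [0.4678 0.0007 0.1149]
194 294 303 10 [ 0.4853 -0.0278  0.0858]
196 291 307 17 [ 0.4818 -0.0226  0.0848]
198 290 308 19 [ 0.4781 -0.0157  0.0848]
200 289 308 20 [ 0.4756 -0.0086  0.0843]
202 289 308 20 [ 0.4728 -0.0029  0.0852]
204 290 308 19 [0.4679 0.0037 0.0861]
206 292 307 16 [0.465  0.0086 0.0836]
208 295 303 9 [0.4666 0.0076 0.0774]
210 295 302 8 [ 0.4723 -0.0033  0.0619]
side [ 0.4739046  -0.01112996  0.07639953] (np.float64(305.133498020147), np.float64(208.31533948276126)) (np.float64(304.8810984019033), np.float64(2
[... 178 characters left out ...]
1473]
182 289 312 14 [ 0.4751 -0.0023  0.1425]
184 289 312 14 [ 0.4745 -0.0014  0.1385]
186 289 311 15 [ 0.4767 -0.003   0.134 ]
188 289 312 14 [ 0.4736 -0.001   0.1293]
190 301 311 11 [ 0.4721 -0.0016  0.1251]
192 301 311 11 [ 0.4721 -0.002   0.1199]
194 301 310 10 [ 0.4732 -0.0019  0.1156]
196 307 309 3 [ 4.672e-01 -4.000e-04  1.132e-01]
198 303 303 1 [ 0.517  -0.1556  0.0127]
200 299 309 11 [ 0.4798 -0.0288  0.0852]
202 296 313 18 [ 0.4774 -0.0236  0.0838]
204 294 315 22 [ 0.4771 -0.0173  0.0832]
206 294 315 22 [ 0.4753 -0.0103  0.0832]
208 295 315 21 [ 0.4716 -0.0009  0.0839]
210 289 315 22 [0.4696 0.0069 0.0847]
212 293 313 19 [0.4702 0.0086 0.0802]
214 300 310 11 [0.4679 0.0088 0.0762]
```

```bash
python3 - <<'E'
from h import *
for n in('scene','side'):
  c=dict(np.load(n+'.npz')); c['rotation']=R.from_euler('xyz',c['rotation'],degrees=True).as_matrix()
  P=dep(c); g=c['frame'].max(2)
  print(n,proj(c,[.65+.05,0,.186]),proj(c,[.65-.05,0,.186]))
  m=(g<75)&(abs(P[...,0]-.65)<.08)&(abs(P[...,1])<.04)&(P[...,2]>.12)
  for s in(-1,1):
    k=m&((P[...,0]-.65)*s>0); Q=P[k]; print(s,k.sum(),np.sort(Q[:,2])[:8].round(4), Q[np.argsort(Q[:,2])[:8]].mean(0).round(4))
c=cam('wrist');P=dep(c);o=get_obs()
m=(np.hypot(P[...,0]-o['tool_pos'][0],P[...,1]-o['tool_pos'][1])<.03)&(P[...,2]>.092)
Q=P[m];print(m.sum(),np.sort(Q[:,2])[:10],Q.mean(0)); print(o['force'],o['wrist_torque'],o['time_s'])
E
```

```text
scene (np.float64(208.19698207117344), np.float64(135.9429313545474)) (np.float64(245.7213390452599), np.float64(146.8399115740503))
-1 3428 [0.224  0.2243 0.2245 0.225  0.2252 0.2254 0.2261 0.2263] [0.6004 0.0041 0.2251]
1 1441 [0.2227 0.2234 0.2237 0.224  0.2242 0.2242 0.2243 0.2244] [0.6967 0.0027 0.2239]
side (np.float64(201.18468235774918), np.float64(144.86466692431884)) (np.float64(246.05828570416733), np.float64(152.45962793337782))
-1 3625 [0.2219 0.2221 0.2226 0.2227 0.2227 0.2239 0.2239 0.224 ] [0.5998 0.0049 0.223 ]
1 1920 [0.2209 0.2215 0.2221 0.2222 0.2223 0.2225 0.2228 0.2231] [0.6954 0.004  0.2222]
18821 [0.11180277 0.11194989 0.11199244 0.11204793 0.11225679 0.11228017
 0.11231672 0.112378   0.11243294 0.11249452] [0.47379391 0.01016211 0.20598756]
[-0.23646012  0.49841281 -1.0380903 ] [ 0.05387298 -0.03516891  0.09167534] 2.65
```

All views, the wrist camera included, agree that the fingers really end about 37 mm above the reported TCP. The plunger hasn't been touched yet. Before going lower I'll check how high the gripper body is above the real tip.

```bash
python3 - <<'E'
from h import *
for n in('scene','side'):
  c=cam(n);P=dep(c);g=c['frame'].max(2);o=get_obs();t=o['tool_pos']
  dx=P[...,0]-t[0];near=(abs(P[...,1]-t[1])<.06)&(P[...,2]>.095)
  for a in np.arange(-.12,.12,.02):
    Q=P[near&(dx>=a)&(dx<a+.02)]
    if len(Q): print(n,round(a,2),len(Q),np.percentile(Q[:,2],[1,5]).round(3))
E
```

```text
scene -0.1 417 [0.185 0.187]
scene -0.08 489 [0.191 0.199]
scene -0.06 906 [0.197 0.211]
scene -0.04 2582 [0.192 0.208]
scene -0.02 2145 [0.122 0.153]
scene 0.0 1743 [0.123 0.152]
scene 0.02 665 [0.19 0.2 ]
scene 0.04 172 [0.196 0.197]
scene 0.06 265 [0.196 0.198]
scene 0.08 309 [0.185 0.187]
side -0.1 305 [0.184 0.187]
side -0.08 302 [0.193 0.196]
side -0.06 716 [0.195 0.199]
side -0.04 2267 [0.191 0.205]
side -0.02 2216 [0.12  0.151]
side 0.0 1968 [0.121 0.154]
side 0.02 871 [0.19  0.198]
side 0.04 181 [0.193 0.195]
side 0.06 333 [0.183 0.186]
side 0.08 186 [0.186 0.191]
```

Call:
{"name": "servo_tool", "arguments": {"series": [[[0,0.003,0.03,0,0,0,0],[0,0.003,0.05,0,0,0,0],[0,0.003,0.06,0,0,0,0],[0,0.003,0.07,0,0,0,0],[0,0.003,0.08,0,0,0,0],[0,0.003,0.08,0,0,0,0],[0,0.003,0.08,0,0,0,0]]]}}

```text
time_s: 3.33
tool_pos: [0.4745, -0.0111, 0.0519]
tool_rot: [-180.0, 0.0, 90.0]
force: [0.8, 0.4, 0.2]
grip_width: 0.0005
grasp_force: 0.0
```

Call:
{"name": "servo_tool", "arguments": {"series": [[[0,0,0.01,0,0,0,0],[0,0,0.02,0,0,0,0],[0,0,0.03,0,0,0,0],[0,0,0.04,0,0,0,0],[0,0,0.04,0,0,0,0],[0,0,0.04,0,0,0,0]]]}}

```text
time_s: 3.83
tool_pos: [0.4751, -0.0111, 0.0404]
tool_rot: [179.9, -0.0, 90.0]
force: [0.2, 0.1, 3.5]
grip_width: 0.0003
grasp_force: 1.8
```

Contact: 3.5 N. Press on to the stop.

Call:
{"name": "servo_tool", "arguments": {"series": [[[0,0,0.01,0,0,0,0],[0,0,0.018,0,0,0,0],[0,0,0.024,0,0,0,0],[0,0,0.024,0,0,0,0],[0,0,0.024,0,0,0,0]]]}}

```text
time_s: 4.25
tool_pos: [0.4754, -0.0107, 0.0356]
tool_rot: [179.9, -0.0, 90.0]
force: [-7.0, 0.7, 22.8]
grip_width: 0.0006
grasp_force: 11.2
```

Call:
{"name": "servo_tool", "arguments": {"series": [[[0,0,-0.004,0,0,0,0],[0.0175,0.0046,-0.004,0,0,0,0],[0.0406,0.0121,-0.004,0,0,0,0],[0.063,0.0212,-0.004,0,0,0,0],[0.0847,0.0319,-0.004,0,0,0,0],[0.1056,0.044,-0.004,0,0,0,0],[0.1208,0.054,-0.004,0,0,0,0],[0.1208,0.054,-0.004,0,0,0,0],[0.1208,0.054,-0.004,0,0,0,0]]]}}

```text
time_s: 5.0
tool_pos: [0.4928, 0.026, 0.0358]
tool_rot: [179.8, -0.0, 90.0]
force: [-0.1, 1.6, 11.8]
grip_width: 0.0006
grasp_force: 5.8
```

```bash
python3 - <<'E'
from h import *
o=get_obs(); print(o['tool_pos'],o['force'])
a=cam('scene')['frame'];b=cam('side')['frame'];w=cam('wrist')['frame']
x=np.hstack([cv2.resize(f[120:260,210:370],None,fx=2.4,fy=2.4) for f in(a,b)])
w=cv2.resize(w,None,fx=.58,fy=.58)
im=np.zeros((x.shape[0]+w.shape[0],x.shape[1],3),np.uint8); im[:x.shape[0]]=x; im[x.shape[0]:,:w.shape[1]]=w
cv2.imwrite('pics/mid.png',im[...,::-1])
E
```

```text
[0.49275224 0.02604213 0.03580806] [-0.11532589  1.58379239 11.77744234]
```

View pics/mid.png

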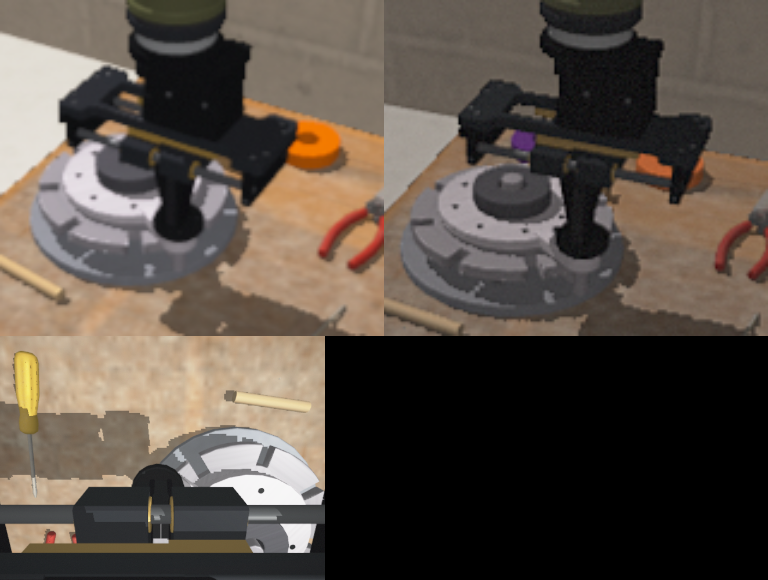

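The wrist and scene panels show the fingertip sitting in the dish and the cap and arm already turned about halfway. In the side panel the flange is still on the spigot. Next comes the rest of the arc.

Call:
{"name": "servo_tool", "arguments": {"series": [[[0.0193,0.0146,0,0,0,0,0],[0.0375,0.0305,0,0,0,0,0],[0.0546,0.0476,0,0,0,0,0],[0.0705,0.0659,0,0,0,0,0],[0.085,0.0853,0,0,0,0,0],[0.095,0.1004,0,0,0,0,0],[0.095,0.1004,0,0,0,0,0],[0.095,0.1004,0,0,0,0,0],[0.095,0.1004,0,0,0,0,0],[0.095,0.1004,0,0,0,0,0]]]}}

```text
time_s: 5.98
tool_pos: [0.5231, 0.0542, 0.0359]
tool_rot: [179.7, -0.0, 90.0]
force: [0.5, 1.5, 10.9]
grip_width: 0.0004
grasp_force: 5.1
```

```bash
python3 - <<'E'
from h import *
ax=np.array([.576,-.0345])
o=get_obs(); t=o['tool_pos']; print(t,o['force'],'tip ang',np.degrees(np.arctan2(t[1]-ax[1],t[0]-ax[0])),np.hypot(*(t[:2]-ax)))
for n in('scene','side','wrist'):
  c=cam(n);P=dep(c);g=c['frame'].max(2)
  m=(np.hypot(P[...,0]-t[0],P[...,1]-t[1])<.03)&(abs(P[...,2]-.0735)<.0055)&(g<75)
  if n=='wrist': m&=P[...,1]>t[1]
  Q=P[m][:,:2].astype(np.float32); ct,r=cv2.minEnclosingCircle(Q); d=np.array(ct)-ax
  print(n,m.sum(),np.median(P[m][:,2]),ct,r,np.degrees(np.arctan2(d[1],d[0])),np.hypot(*d))
E
```

```text
[0.52310133 0.05415923 0.03585799] [ 0.51734878  1.4880697  10.8954918 ] tip ang 120.82248321742489 0.10324111854696663
scene 194 0.07333333575950918 (0.5211267471313477, 0.056778084486722946) 0.023088620975613594 121.01284102654701 0.10650240648901972
side 208 0.07212823791591633 (0.5174278616905212, 0.056168898940086365) 0.023729007691144943 122.86247324884367 0.107942320806773
wrist 2438 0.07214106335805959 (0.5200323462486267, 0.058151379227638245) 0.021894410252571106 121.13479471939796 0.10824350483616668
```

Cap is at about 121–122°, against a target near 121.9° and a tolerance of ±2°. Release straight up.

Call:
{"name": "servo_tool", "arguments": {"series": [[[0,0,-0.01,0,0,0,0],[0,0,-0.02,0,0,0,0],[0,0,-0.03,0,0,0,0],[0,0,-0.045,0,0,0,0],[0,0,-0.06,0,0,0,0],[0,0,-0.1,0,0,0,0],[0,0,-0.2,0,0,0,0],[0,0,-0.3,0,0,0,0],[0,0,-0.4,0,0,0,0],[0,0,-0.4,0,0,0,0],[0,0,-0.4,0,0,0,0]]]}}

```text
time_s: 7.05
tool_pos: [0.5218, 0.054, 0.1564]
tool_rot: [179.8, -0.0, 90.0]
force: [0.1, -0.2, -1.0]
grip_width: 0.0
grasp_force: 0.0
```

```bash
python3 - <<'E'
from h import *
ax=np.array([.576,-.0345]); t=np.array([.521,.0538])
o=get_obs(); print(o['tool_pos'],o['force'],o['time_s'])
ims=[]
for n in('scene','side','wrist'):
  c=cam(n);P=dep(c);g=c['frame'].max(2);ims.append(c['frame'])
  m=(np.hypot(P[...,0]-t[0],P[...,1]-t[1])<.035)&(P[...,2]>.066)&(P[...,2]<.093)&(g<75)
  Q=P[m][:,:2].astype(np.float32); ct,r=cv2.minEnclosingCircle(Q); d=np.array(ct)-ax
  print(n,m.sum(),np.percentile(P[m][:,2],[20,50,80]),ct,r,np.degrees(np.arctan2(d[1],d[0])),np.hypot(*d))
x=np.hstack([cv2.resize(f[120:260,210:370],None,fx=2.4,fy=2.4) for f in ims[:2]])
w=cv2.resize(ims[2],None,fx=.58,fy=.58)
im=np.zeros((x.shape[0]+w.shape[0],x.shape[1],3),np.uint8); im[:x.shape[0]]=x; im[x.shape[0]:,:w.shape[1]]=w
cv2.imwrite('pics/end.png',im[...,::-1])
E
```

```text
[0.52180136 0.05398928 0.15641412] [ 0.07844369 -0.23106485 -1.02310868] 7.05
scene 270 [0.08366618 0.08494619 0.08625624] (0.5200550556182861, 0.05512470379471779) 0.023972531780600548 121.97296420104017 0.1056523749480529
side 307 [0.08180868 0.08330846 0.08481542] (0.5164294242858887, 0.054603900760412216) 0.02406621165573597 123.76477986063894 0.10718282801658134
wrist 2591 [0.08320789 0.0839079  0.08552638] (0.5180617570877075, 0.0524522140622139) 0.02273840270936489 123.67642551827645 0.10448697297790224
```

View pics/end.png

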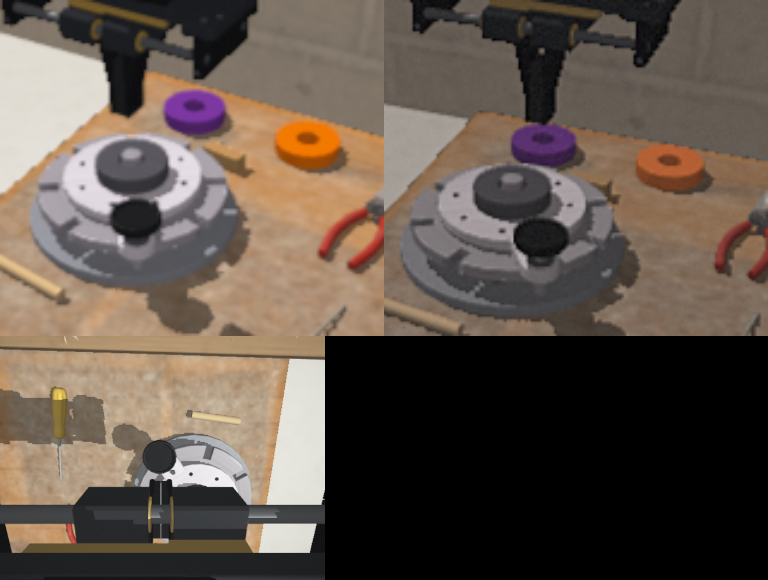

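The cap has sprung back to its original height (0.084 m) at about 122–123°, one slot clockwise. The flange is in place, the gripper is clear, and the dowel, offcut and other loose things look undisturbed.

```bash
python3 -c "
from cell import env; print(env.sign_off())"
```

```text
the job is handed in; nothing more can be done
None
```

The table is turned one slot clockwise and handed in at about 7 s of the 38 s: the cap is back at its starting height (about 0.084 m), so the pin should be locked, and the flange and loose things look undisturbed in the last pictures.

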